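Put the drafting kit into its matching rests

ROBOT

A 7-joint arm with a two-finger parallel gripper is mounted at the origin on the work surface. World frame = base frame: x ahead of the robot, y to its left, z up, the work surface at z = 0. Lengths are in mm, angles in rad, forces in N, time in s.
With the tool pointing down it reaches from about 400 to 875 mm from the base axis. Payload 19.3 kg.
Tool frame: the origin (TCP) lies midway between the tips of the shut fingers; the grasp point (between the pads) lies manip.grasp_offset behind it (manip.grasp_offset is the distance from the TCP to the grasp point, in mm); z points along the fingers, y is the line along which they close (so a half turn about z gives the same grasp; the last joint's range is limited). The gripper opens to 85 mm and grips with 20 to 120 N. Pads are 22 mm wide; open, the fingers measure 114 mm over their backs; the gripper's body (76 mm by 85 mm) begins 54 mm behind the grasp point. The pads swing forward as they close: fully open they stand 13 mm farther back than shut.
Start: joints at [1.229, 0.521, -0.036, 1.599, 0.021, 1.021, -0.113], TCP at [167.763, -602.055, 231.291] pointing down, gripper open.
Joint ranges: [-2.91, 2.91], [-0.3, 2.13], [-1.5, 1.42], [0.17, 2.43], [-1.26, 4.41], [0.16, 1.93], [-2.52, 2.52]. Speed limits (rad/s): [1.89, 1.89, 2.39, 2.39, 3.01, 3.01, 3.01].

INTERFACE

Orientations are given as a unit quaternion [x, y, z, w].
In Python, from bench import manip gives the robot as it stands. Calls block until the motion is done:
- manip.move_pose(position, orientation): joint-space move of the TCP to a pose.
- manip.line_to(position, frame=None, v=150, force_limit=None): straight line of the TCP; frame=None keeps the orientation; v is the mean speed in mm/s. With force_limit (N) it stops when the force on the tool has changed by that much, and returns True; else False.
- manip.move_joints(angles): joint-space move.
- manip.gripper_to(opening, f_grip=None): finger opening in mm; f_grip is the grip in N (None keeps the last); returns when the fingers have stopped.
- manip.dwell(seconds).
- manip.solve_ik(position, orientation): joint angles nearest the present ones, or None.
- manip.get_obs(): the state.
- manip.snapshot(name): name is "side" or "top" or "wrist"; returns a dict with "color" (480x640x3 uint8, blue, green, red), "range_z" (480x640 float32, mm along the optical axis (not along the pixel's ray), 0 where there is no reading), "fx", "fy", "cx", "cy" (pixels), "rvec" (rotation vector, rad) and "tvec" (3), from world to camera coordinates, as OpenCV has them. Camera axes: x right, y down, z forward; pixel columns grow to the right and rows downward; lengths in mm; the calibration is good to about 2 mm. A picture is of the moment at which its call begins.
A pose or a line that the arm cannot do raises manip.MotionError and nothing moves.
- manip.job_done(): hands the job in; it is judged then, once.
The state is a dict: "clock": time; "qpos": joint angles; "joint_velocities": joint speeds; "joint_torque": joint torques, N m; "tcp_pos": TCP position; "orientation": TCP orientation; "contact_force": force on the tool from outside, world axes, zero at the start; "wrist_torque": the same for the moment, N m; "grip_width": finger opening in mm; "grip_force": force on a finger pad.
Only numpy, scipy, OpenCV 4.12 (cv2) and the standard library are available. Lean on these libraries where they do the work, as an engineer would, in place of code of your own. Each camera call takes 0.05 s, during which the arm holds its last target. There are 200 camera calls.

TASK

Swing the red spring latch on the white tray up past its halfway point so that it stays open by itself, and only then take the steel protractor out of the tray. Put the protractor, the blue cartridge, the aluminium torque screwdriver and the amber jar each in the low-rimmed rest of its own shape, flat on the floor of the rest and fully inside the rim, with the jar standing upright and never laid over. Leave the latch open.

Things in the scene. Friction and masses are not known exactly. Their poses are not given: they have to be found in the camera images.
- latch_handle (a point): Centre of the latch's red grip, an upright disc 20 mm across, 10 mm thick in y: pinch its flat faces from above; the arm is no wider there. Closed: about 47 mm high, z up, x level, away from the robot to the hinge. The hinge line (along y) is always 73 mm along this point's +x and 17 mm along its -z. Opening swings the grip up and over towards the hinge; at the open stop it is about 98 mm high.
- tray: White fixed tray 185 x 150 mm, floor 6 mm thick, rim 9 mm high; origin at table level under the protractor's seat; x to the latch hinge (x = 95 mm, z = 30 mm, posts 40 mm high). A spring holds the latch shut, about 2 N at the grip, until turned 0.8 rad; beyond that it pushes it open to the stop at 1.75 rad, the grip then 28 mm past the hinge line.
- protractor: Half-round steel plate, radius 60 mm, 4 mm thick, with an upright black knob, 18 mm in diameter, from 4 to 22 mm above the underside. Origin on the underside under the knob; z up; x from the straight edge (x = -25 mm) to the arc's crown (x = 35 mm). 0.18 kg. Starts on the tray's floor at the tray's origin, same axes; the latch's foot presses on the outer 13 mm of the crown.
- cartridge: Blue plastic cartridge body, 70 (x) x 36 (y) x 28 (z) mm block with a white label patch; origin centre of the underside, z up. Either way round is fine in its rest.
- driver: Torque screwdriver, 120 mm long along x, lying: aluminium handle with black bands, 24 x 24 mm, rounded corners, x = -60 to +10 mm; dark blade 6 mm in diameter, x = +10 to +60 mm, 12 mm up. Origin at mid-length on the underside, z up. Centre of mass in the handle, about x = -20 mm. Either way round is fine in its rest.
- jar: Amber glass jar, closed, black twist cap: 54 mm in diameter, 70 mm tall overall, the cap (50 mm in diameter) from 54 to 70 mm; standing; origin centre of the underside, z up.
- protractor_rest: Fixed black mat 84 x 148 mm with a yellow half-round rim. Floor 4 mm above the table, rim 4 mm higher, about 7 mm clear round the protractor. Origin at table level where the protractor's origin belongs; x from the straight side (inner face x = -32 mm) to the crown (inner face x = 42 mm); the protractor's x must point the same way.
- cartridge_rest: Blue shallow rectangular dish, fixed, outside 94 (x) x 60 (y) x 8 (z) mm, walls and floor 4 mm thick, so inside 86 x 52 mm and 4 mm deep. Origin centre of its underside, z up. The cartridge lies with its length along x.
- driver_rest: Grey shallow long dish, fixed, outside 148 (x) x 52 (y) x 8 (z) mm, walls and floor 4 mm thick, so inside 140 x 44 mm and 4 mm deep. Origin centre of its underside, z up. The screwdriver lies with its length along x.
- jar_rest: Round orange coaster, fixed, 82 mm in diameter, 8 mm high, inside 72 mm in diameter, floor 4 mm above the table. Origin centre of its underside, z up.
Things that resemble listed ones, but are neither listed nor needed, are in the scene too. Of the things that look like the jar, take the one that is nearest to the robot's base at the start. There is more than one size of the cartridge_rest; the job needs the larger.

How it is judged:
By the outcome, as a careful person would: the job done as asked, in the order asked, and still so for the second after the job is handed in, with the robot touching nothing.
It also fails if it takes over 128 s, if anything falls off the work surface, if the arm or the gripper's body presses on something with over 40 N, if the wrist force passes 120 N, or if a joint passes its speed limit or range.

## Working session

There is one attempt and no reset: what is moved stays moved. The work goes in short steps, each a Python script; the robot and the scene stay as the last script left them, time stands still between calls to the robot, and variables do not carry over. Pictures are saved under pics/ and viewed, at most 14 in all, crops included, and the job is handed in when it is done.

```bash
ls; mkdir -p pics
python3 - <<'E'
from bench import manip
import cv2,numpy as np
print(manip.grasp_offset, manip.get_obs())
for n in("top","side"):
    s=manip.snapshot(n); cv2.imwrite(f"pics/{n}0.png",s["color"]); np.savez(f"pics/{n}0.npz",**s)
    R=cv2.Rodrigues(np.array(s["rvec"]))[0]; print(n,s["fx"],-R.T@np.array(s["tvec"]).ravel(),R)
E
```

```text
pics
18.700000000000003 {'clock': 0.0, 'qpos': array([ 1.22878659,  0.52201834, -0.03628741,  1.59996479,  0.02117354,
        1.02112451, -0.11279777]), 'joint_velocities': array([-1.79221582e-03,  1.35867608e-04, -3.40676680e-04, -6.55896062e-05,
        1.52185193e-03,  5.16982579e-04,  4.00148535e-04]), 'joint_torque': array([ 1.73776127e-03, -9.27094388e+01,  1.98136233e+00, -3.69932055e+01,
        1.80428725e-02,  8.07301782e-03,  1.56537243e-05]), 'tcp_pos': array([ 167.65929346, -601.75455731,  230.73895947]), 'orientation': array([ 9.90782844e-01,  1.35458616e-01, -1.15138387e-04, -5.53630437e-04]), 'contact_force': array([-0.89761677, -0.01307426,  0.66808952]), 'wrist_torque': array([ 0.05149153,  0.00238165, -0.01522899]), 'grip_force': 0.0, 'grip_width': 85.20820229395062}
top 458.9349635470857 [ 337.67517562  -25.02289714 1099.30303883] [[ 0.01105327 -0.99985416  0.01301858]
 [-0.99114965 -0.0126776  -0.13214251]
 [ 0.13228828 -0.01144276 -0.99114523]]
side 473.81221290871144 [ 445.6005726  -651.51079928  811.70086862] [[ 0.99779466 -0.06567458 -0.00962642]
 [-0.05650561 -0.76433857 -0.64233455]
 [ 0.03482721  0.64146193 -0.76636392]]
```

View pics/top0.png

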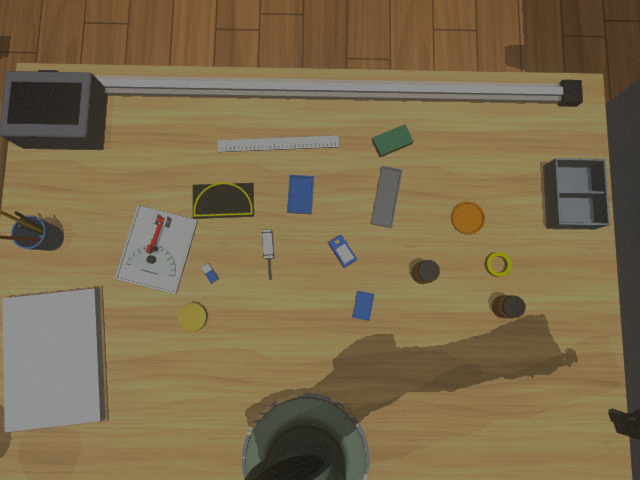

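View pics/side0.png

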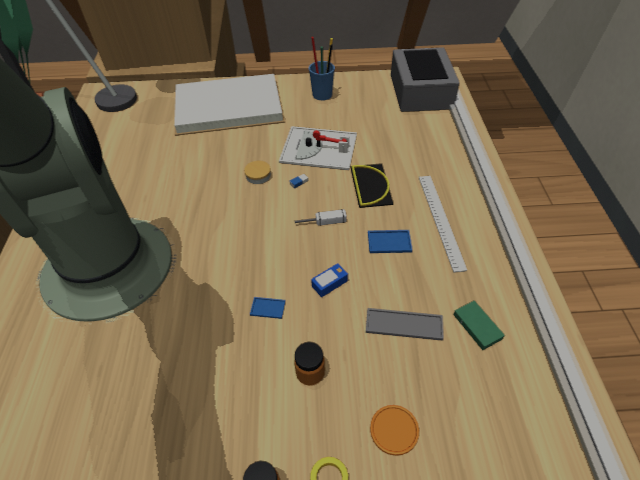

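```bash
cat > h.py <<'E'
import cv2,numpy as np
def cam(s):
    R=cv2.Rodrigues(np.array(s["rvec"],float))[0]; return R,np.array(s["tvec"],float).ravel()
def w(s,u,v,z):
    "pixel -> world on plane of height z"
    R,t=cam(s); d=R.T@np.array([(u-s["cx"])/s["fx"],(v-s["cy"])/s["fy"],1]); c=-R.T@t
    return c+d*(z-c[2])/d[2]
def proj(s,p):
    R,t=cam(s); q=R@np.array(p,float)+t
    return np.array([s["fx"]*q[0]/q[2]+s["cx"],s["fy"]*q[1]/q[2]+s["cy"]])
def crop(img,x,y,wd,k,name):
    c=cv2.resize(img[y:y+wd*3//4,x:x+wd],None,fx=k,fy=k,interpolation=cv2.INTER_CUBIC); cv2.imwrite(name,c)
E
python3 - <<'E'
from h import *
im=cv2.imread("pics/top0.png")
crop(im,110,175,160,5,"pics/c1.png"); crop(im,250,155,160,5,"pics/c2.png"); crop(im,390,190,160,5,"pics/c3.png")
E
```

```text
(no output)
```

View pics/c1.png

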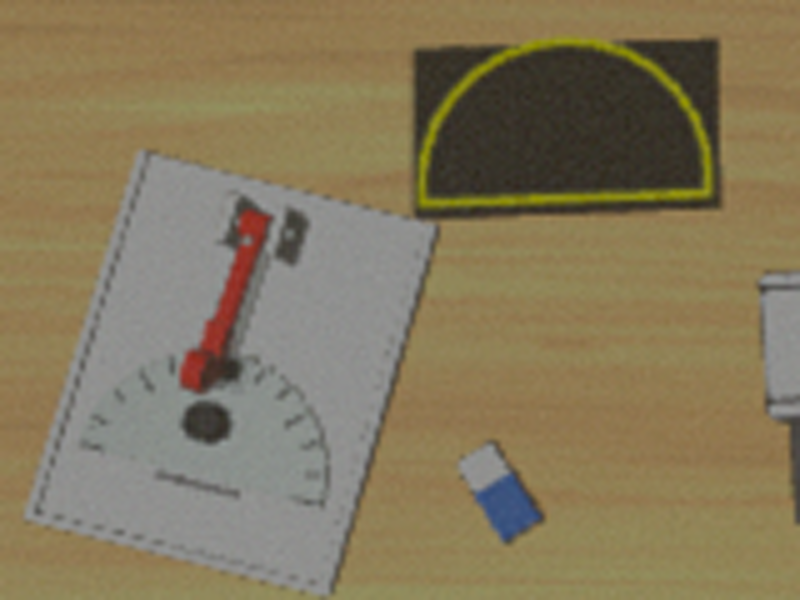

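View pics/c2.png

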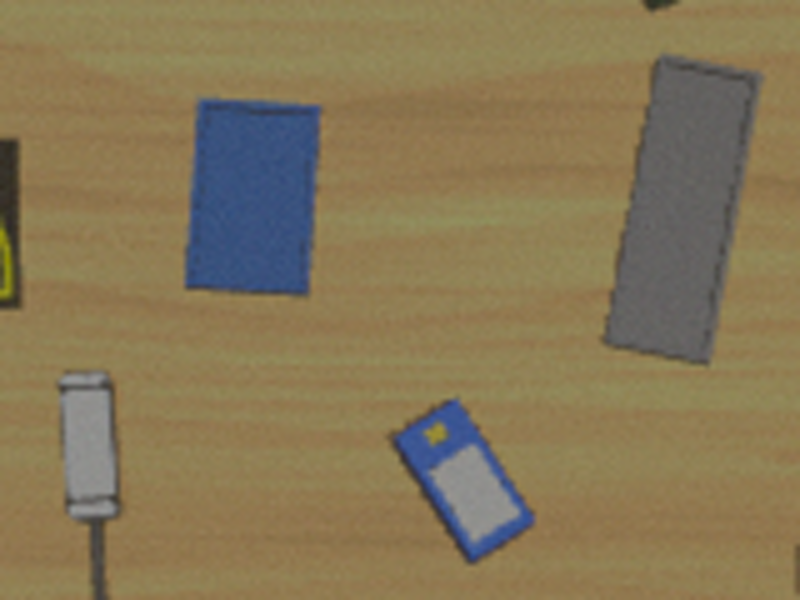

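View pics/c3.png

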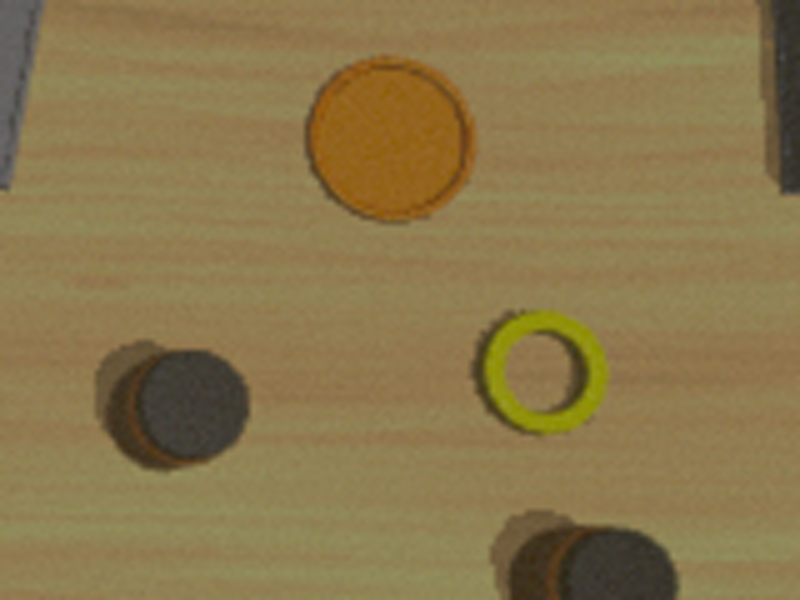

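The crops show these positions:
- **Tray:** corners at c1 (143,150), (438,227), (332,595) and (28,518). The grip is at (195,370) and the knob at (207,422).
- **Rests:** larger blue dish at top (300,195); the smaller one at (363,306) is the decoy. Grey dish at (386,197), coaster at (468,218).
- **Parts:** labelled cartridge at (342,251); the tiny look-alike at (210,273) is a decoy. Driver handle at (267,244).
- **Jars:** the candidates are (426,271) and (509,306). I'll take the one nearer the base by computed distance.

Run:
```python
from h import *
np.set_printoptions(precision=1,suppress=True)
s=dict(np.load("pics/top0.npz"))
def P(o,pts,z): return np.array([w(s,o[0]+(x+.5)/5-.5,o[1]+(y+.5)/5-.5,z) for x,y in pts])
c1,c2,c3=(110,175),(250,155),(390,190)
def rect(n,o,pts,z):
    q=P(o,pts,z); r=cv2.minAreaRect(q[:,:2].astype(np.float32)); e=np.linalg.norm(np.roll(q,-1,0)-q,axis=1)
    l=q[:2].mean(0)-q[2:].mean(0); l2=q[1:3].mean(0)-q[[0,3]].mean(0)
    print(n,q.mean(0),"edges",e,"ang01-23",np.degrees(np.arctan2(l[1],l[0])),"ang other",np.degrees(np.arctan2(l2[1],l2[0])))
rect("tray",c1,[(143,150),(438,227),(332,595),(28,518)],9)
print("knob",P(c1,[(207,422)],28),"grip",P(c1,[(195,370)],54))
rect("prest",c1,[(416,50),(718,40),(720,207),(416,216)],4)
rect("prim",c1,[(430,40),(712,40),(712,192),(421,205)],8)
print("crown",P(c1,[(567,40)],8))
rect("crest",c2,[(199,100),(320,107),(308,295),(186,288)],8)
rect("drest",c2,[(662,57),(762,74),(709,363),(604,344)],8)
rect("cart",c2,[(395,437),(457,400),(534,521),(474,562)],28)
rect("drv",c2,[(61,380),(108,378),(117,511),(68,513)],24)
print("bladetip",w(s,270,278,12))
print("coaster",P(c3,[(391,139)],8),"jars",P(c3,[(193,405),(617,580)],70))
j=P(c3,[(193,405),(617,580)],70);print(np.linalg.norm(j[:,:2],axis=1))
# depth-check
for n,(u,v) in dict(knob=(151,259),cart=(342,251),jar=(428,270),drv=(267,243)).items():
    z=s["range_z"][v,u];R,t=cam(s);print(n,R.T@(np.array([(u-s["cx"])/s["fx"],(v-s["cy"])/s["fy"],1])*z-t))
```

```text
tray [477.5 362.4   9. ] edges [148.2 181.7 149.  183.3] ang01-23 -13.299798544873532 ang other -103.70991248682905
knob [[450.6 367.5  28. ]] grip [[471.7 364.9  54. ]]
prest [599.3 210.3   4. ] edges [147.3  83.4 146.9  82.6] ang01-23 2.6329250165617637 ang other -87.34089157218348
prim [602.8 209.    8. ] edges [137.2  75.6 140.2  81.9] ang01-23 0.7326832911878992 ang other -87.86064286371057
crown [[642.2 211.5   8. ]]
crest [616.4  22.7   8. ] edges [59.4 94.1 59.2 94.1] ang01-23 -2.6781339114990237 ang other -92.55691437089693
drest [ 613.8 -187.7    8. ] edges [ 49.9 147.3  51.6 146.9] ang01-23 -11.020981907677816 ang other -99.39045591214072
cart [476.2 -80.2  28. ] edges [34.3 67.8 34.3 69.8] ang01-23 32.63067823441378 ang other -56.60783437712493
drv [490.9  97.7  24. ] edges [22.3 63.7 23.  63.6] ang01-23 4.972712997897882 ang other -86.84377105077081
bladetip [410.6  90.4  12. ]
coaster [[ 563.9 -385.4    8. ]] jars [[ 427.7 -271.5   70. ]
 [ 351.4 -460.4   70. ]]
[506.6 579.2]
knob [450.3 366.3  31.1]
cart [475.2 -78.9  27.4]
jar [ 429.  -270.9   70.6]
drv [492.5  98.5  23.6]
```

```bash
cat >> h.py <<'E'
def Q(deg): a=np.radians(deg)/2; return [np.cos(a),np.sin(a),0,0]
# name: pick xy, axis deg, grasp tcp z (object underside at z0), place xy, deg
TASKS=dict(jar=((427.7,-271.5),0,22,(563.9,-385.4),0),
 cart=((476.2,-80.2),32.8,8,(616.4,22.7),-2.65),
 drv=((491.5,98),5.1,6.5,(613.8,-187.7),-10.8),
 pro=((450.6,367.5),-13.5,12,(594.3,210.1),2.65))
E
python3 - <<'E'
from h import *; from bench import manip
np.set_printoptions(precision=2,suppress=True)
for n,(p,a,z,q,b) in TASKS.items():
  for off in (0,90,-90,180):
    r=[]
    for xy,d in((p,a),(q,b)):
      for h in(z,z+160): r.append(manip.solve_ik([*xy,h],Q(d+off)))
    print(n,off,[None if x is None else x[[0,6]] for x in r])
E
```

```text
jar 0 [array([ 0.48, -1.18]), array([ 0.53, -1.18]), array([ 0.52, -1.07]), array([ 0.53, -1.08])]
jar 90 [array([0.68, 0.05]), array([0.8 , 0.21]), array([0.69, 0.26]), array([0.74, 0.31])]
jar -90 [array([ 0.26, -2.31]), array([ 0.21, -2.51]), array([ 0.31, -2.32]), array([ 0.3 , -2.43])]
jar 180 [array([0.86, 1.39]), array([1.03, 1.6 ]), array([0.9 , 1.59]), array([0.94, 1.69])]
cart 0 [array([ 0.16, -1.21]), array([ 0.34, -1.16]), array([-0.09, -1.83]), array([ 0.07, -1.93])]
cart 90 [array([ 0.44, -0.08]), array([0.57, 0.24]), array([ 0.16, -0.61]), array([ 0.26, -0.53])]
cart -90 [array([-0.04, -2.33]), array([ 0.03, -2.51]), array([-0.62, -2.52]), array([-0.79, -2.52])]
cart 180 [array([0.9 , 1.11]), array([0.93, 1.44]), array([0.37, 0.72]), array([0.45, 0.87])]
drv 0 [array([-0.17, -2.1 ]), array([ 0.11, -2.11]), array([ 0.22, -1.59]), array([ 0.25, -1.6 ])]
drv 90 [array([-0.01, -0.78]), array([ 0.34, -0.74]), array([ 0.44, -0.32]), array([ 0.5 , -0.25])]
drv -90 [array([-0.72, -2.51]), array([0.55, 2.16]), array([-0.17, -2.51]), array([-0.33, -2.52])]
drv 180 [array([0.26, 0.5 ]), array([0.44, 0.74]), array([0.61, 1.03]), array([0.66, 1.17])]
pro 0 [array([-0.9 , -2.38]), array([-1.05, -2.35]), array([-0.28, -2.19]), array([-0.08, -2.27])]
pro 90 [array([-0.34, -1.65]), array([-0.23, -1.5 ]), array([-0.09, -0.87]), array([ 0.16, -0.93])]
pro -90 [array([-0.02,  1.2 ]), array([-0.01,  1.39]), array([0.29, 1.9 ]), array([0.29, 2.06])]
pro 180 [array([-0.25, -0.17]), array([-0.15,  0.  ]), array([-0.08,  0.69]), array([0.18, 0.62])]
```

```bash
cat >> h.py <<'E'
def pickplace(n,off,wide,rel,grip,up=150,z0=0,zp=4):
    from bench import manip as m
    p,a,z,q,b=TASKS[n]
    T=lambda s:(s,round(m.get_obs()["clock"],1),m.get_obs()["tcp_pos"].round(1),round(m.get_obs()["grip_width"],1),round(m.get_obs()["grip_force"],1))
    m.gripper_to(wide)
    m.move_pose([*p,z+z0+up],Q(a+off)); m.line_to([*p,z+z0+25],v=200)
    print(m.line_to([*p,z+z0],v=60,force_limit=15),T("down"))
    zg=m.get_obs()["tcp_pos"][2]
    m.gripper_to(0,f_grip=grip); print(T("gripped"))
    m.line_to([*p,zg+30],v=60); m.line_to([*p,z+z0+up],v=200); print(T("lifted"))
    m.move_pose([*q,z+zp+up],Q(b+off)); m.line_to([*q,z+zp+20],v=150)
    print(m.line_to([*q,zg-z0+zp-2],v=25,force_limit=8),T("placed"))
    m.gripper_to(rel); print(T("released"))
    m.line_to([*q,z+zp+up],v=200); print(T("up"))
E
python3 - <<'E'
from h import *; from bench import manip
pickplace("jar",90,85,80,40)
s=manip.snapshot("top"); crop(s["color"],390,190,160,5,"pics/j1.png")
E
```

```text
False ('down', 3.2, array([ 427.6, -271.4,   21.8]), 85.2, 0.0)
('gripped', 3.6, array([ 427.8, -271.6,   22.5]), 52.4, 40.3)
('lifted', 5.0, array([ 427.2, -271.3,  171. ]), 52.0, 42.0)
True ('placed', 7.5, array([ 563.8, -385.3,   26.6]), 52.3, 43.1)
('released', 7.9, array([ 563.3, -385. ,   25.9]), 79.8, 0.0)
('up', 8.8, array([ 563.3, -385.2,  174.8]), 80.0, 0.0)
```

View pics/j1.png

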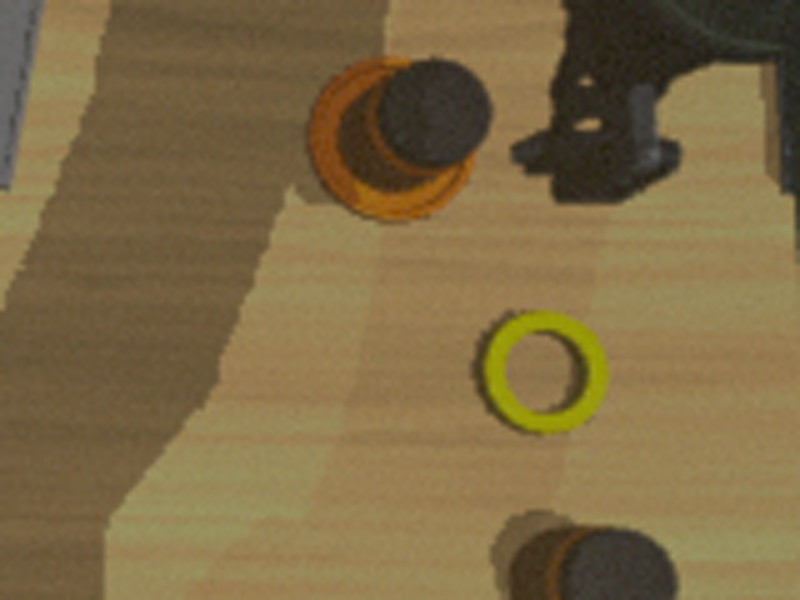

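The jar stands inside the coaster, cap at crop (434,112). I'll check that number, then do the cartridge and driver.

```bash
sed -i 's/drv=((491.5,98),5.1,6.5,(613.8,-187.7)/drv=((492.5,98),5.1,6.5,(638.0,-192.4)/' h.py
python3 - <<'E'
from h import *; from bench import manip
s=dict(np.load("pics/top0.npz")); print("jar cap",w(s,390+434.5/5-.5,190+112.5/5-.5,74))
pickplace("cart",180,60,50,40)
pickplace("drv",180,50,36,40)
manip.move_pose([480,330,260],Q(166.5))
s=manip.snapshot("top"); crop(s["color"],250,155,160,5,"pics/d1.png")
E
```

```text
jar cap [ 563.11691626 -383.71882112   74.        ]
False ('down', 11.8, array([476.1, -80. ,   7.9]), 60.0, 0.0)
('gripped', 12.2, array([476.4, -80.2,   8.4]), 35.2, 40.1)
('lifted', 13.6, array([475.7, -80.4, 157. ]), 35.2, 39.9)
True ('placed', 16.0, array([616.2,  22.7,  12.4]), 35.1, 41.2)
('released', 16.3, array([615.8,  22.6,  11.9]), 50.2, 0.0)
('up', 17.2, array([615.9,  22.5, 160.9]), 49.9, 0.0)
False ('down', 19.4, array([492.4,  98.1,   6.3]), 49.8, 0.0)
('gripped', 19.8, array([492.7,  98. ,   6.9]), 23.4, 39.6)
('lifted', 21.2, array([492. ,  97.6, 155.5]), 23.0, 39.3)
True ('placed', 24.1, array([ 637.8, -192.4,   10.9]), 23.2, 40.7)
('released', 24.4, array([ 637.3, -192.3,   10.2]), 36.2, 0.0)
('up', 25.3, array([ 637.4, -192.4,  159.3]), 36.4, 0.0)
```

View pics/d1.png

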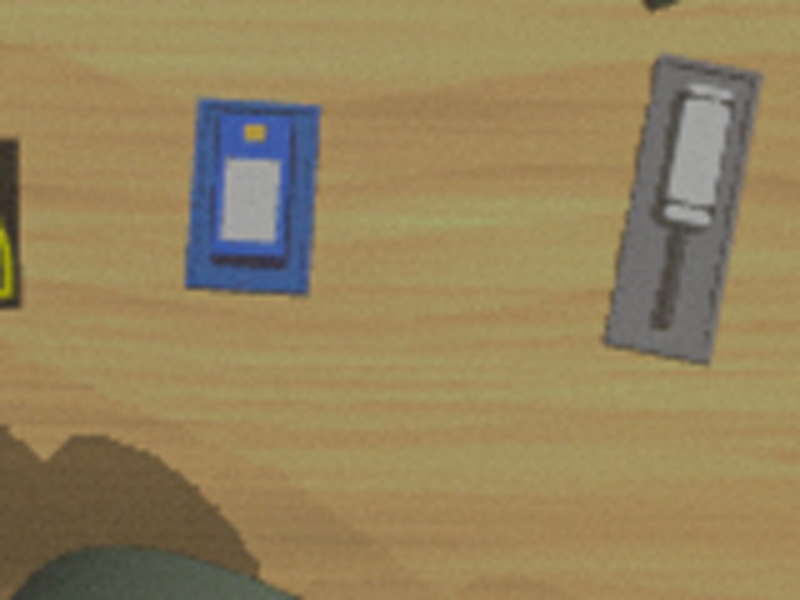

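Cartridge sits inside the larger blue dish and the driver inside the grey one. Next is the latch.

Run:
```python
from h import *; from bench import manip as m
np.set_printoptions(precision=1,suppress=True)
s=dict(np.load("pics/top0.npz"))
print("posts mid",w(s,110+269.5/5-.5,175+228.5/5-.5,40))
a=np.radians(-13.5); ex=np.array([np.cos(a),np.sin(a)]); H=np.array([450.6,367.5])+95*ex
def tcp(th,dz=2):
    x=-73*np.cos(th)+17*np.sin(th); z=73*np.sin(th)+17*np.cos(th)+30
    return [*(H+x*ex),z-m.grasp_offset+dz]
print("hinge",H,"grip",tcp(0))
m.gripper_to(36); p=tcp(0)
m.move_pose([p[0],p[1],130],Q(166.5)); m.line_to([p[0],p[1],60],v=150)
hit=m.line_to(p,v=40,force_limit=10); print("hit",hit,m.get_obs()["tcp_pos"])
if not hit:
    m.gripper_to(0,f_grip=40); o=m.get_obs(); print("grip",o["grip_width"],o["grip_force"],o["tcp_pos"],o["contact_force"])
    if 7<o["grip_width"]<14:
        for th in np.arange(.2,1.61,.2):
            m.line_to(tcp(th),v=80); o=m.get_obs(); print(round(th,1),o["grip_width"],o["contact_force"])
        m.gripper_to(36); p=tcp(1.6); m.line_to([p[0],p[1],230],v=150)
        m.move_pose([480,180,260],Q(166.5)); m.dwell(.3)
        for n in("top","side"): 
            s=m.snapshot(n); cv2.imwrite(f"pics/l_{n}.png",s["color"])
            crop(s["color"],*((110,175) if n=="top" else (250,110)),160,5,f"pics/lc_{n}.png")
print(m.get_obs()["clock"])
```

```text
posts mid [540.9 339.8  40. ]
hinge [543.  345.3] grip [np.float64(471.99213824874886), np.float64(362.3642019951701), np.float64(30.299999999999997)]
hit False [472.  362.5  30.4]
grip 9.219822151666861 42.16460271815322 [472.7 365.   31.2] [ 6.2 13.8 -5.2]
0.2 9.276146307421 [ 4.4 12.2  1.1]
0.4 9.149062988944664 [ 3.3 13.1  2.7]
0.6 8.985703783440783 [ 3.6 13.4  2.3]
0.8 8.98887633562376 [ 2.6 13.   0.7]
1.0 9.070998485406859 [ 4.2 12.5  0.4]
1.2 8.961511008267099 [ 3.9 13.4  0.1]
1.4 9.13542981112926 [ 3.4 12.7  1.2]
1.6 9.249150506172434 [ 2.4 12.2  2.1]
35.3667
```

View pics/lc_top.png

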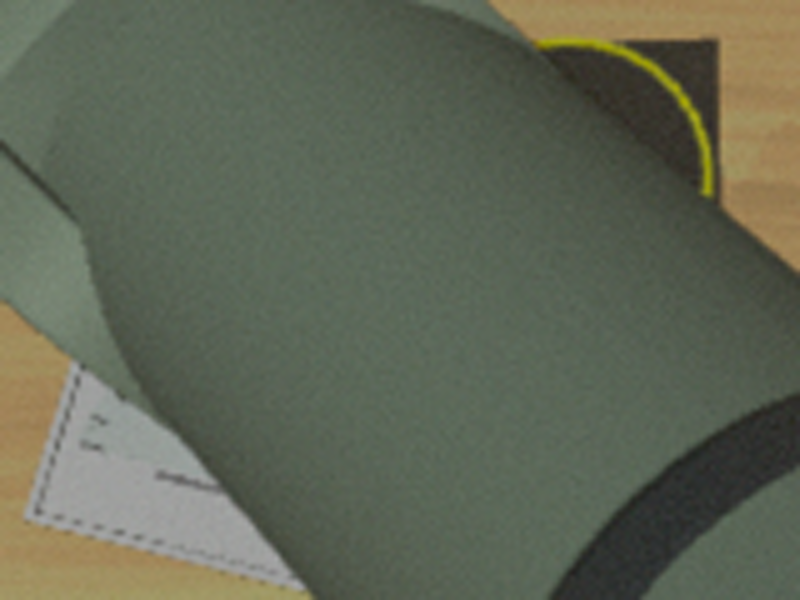

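The arm hides the tray in that view, so I'll move aside and look again.

Run:
```python
from h import *; from bench import manip as m
m.move_pose([500,-20,300],Q(166.5)); m.dwell(.3)
a=m.snapshot("top"); b=m.snapshot("side"); np.savez("pics/top2.npz",**a)
f=lambda im,x,y:cv2.resize(im[y:y+120,x:x+100],None,fx=4,fy=4,interpolation=cv2.INTER_CUBIC)
cv2.imwrite("pics/l2.png",np.hstack([f(a["color"],110,185),f(b["color"],270,100)])); print(m.get_obs()["clock"])
```

```text
36.6
```

View pics/l2.png

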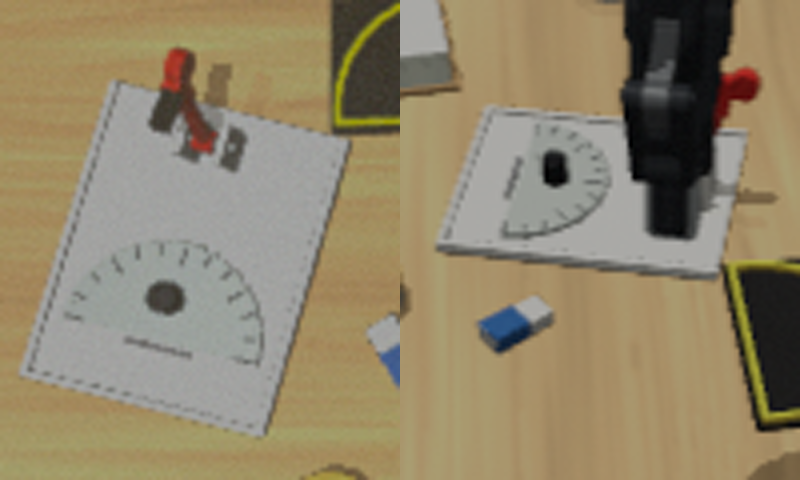

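The latch stands open with the grip past the hinge, at left panel (180,65). The knob is unmoved at (165,297). Taking the protractor now.

```bash
sed -i 's/pro=((450.6,367.5),-13.5,12,/pro=((450.6,367.5),-13.5,6,/' h.py
python3 - <<'E'
from h import *; from bench import manip as m
pickplace("pro",180,36,36,60,up=170,z0=6)
m.move_pose([420,-150,300],Q(166.5)); m.dwell(.3)
s=m.snapshot("top"); np.savez("pics/top3.npz",**s); crop(s["color"],110,175,160,5,"pics/p1.png"); cv2.imwrite("pics/top3.png",s["color"])
cv2.imwrite("pics/side3.png",m.snapshot("side")["color"])
E
```

```text
False ('down', 39.8, array([450.4, 367.6,  11.8]), 35.8, 0.0)
('gripped', 40.1, array([450.7, 367.8,  12.5]), 15.3, 58.5)
('lifted', 41.6, array([450.3, 367. , 180.9]), 15.6, 58.6)
True ('placed', 44.3, array([594.1, 210. ,  10.5]), 15.7, 59.8)
('released', 44.7, array([593.7, 209.8,   9.9]), 35.8, 0.0)
('up', 45.7, array([593.9, 209.8, 178.9]), 36.2, 0.0)
```

View pics/p1.png

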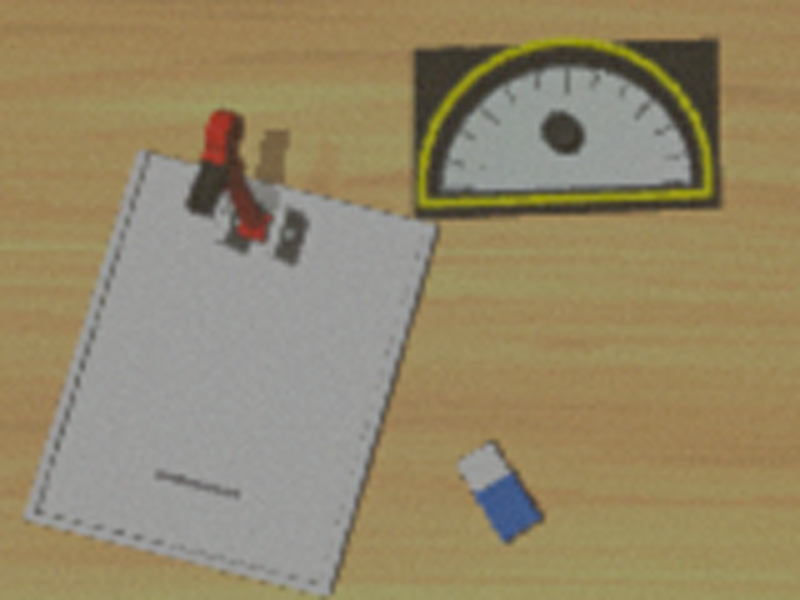

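View pics/side3.png

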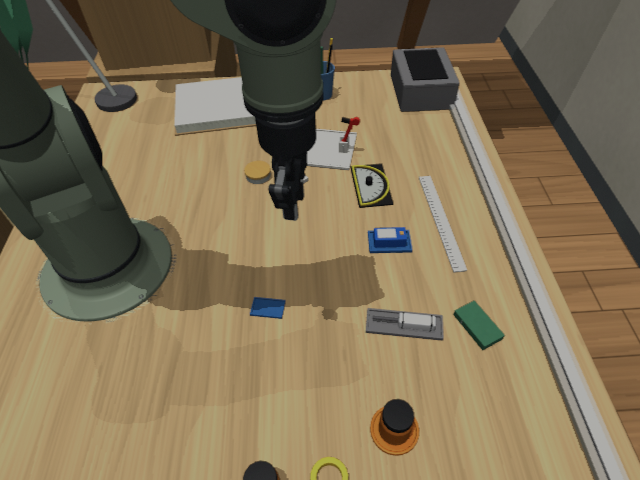

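The protractor lies in its rest, but its straight edge looks close to the rim at about (440–700,190). I'll measure that before handing in.

Run:
```python
from h import *
np.set_printoptions(precision=1,suppress=True)
s=dict(np.load("pics/top3.npz"))
g=lambda x,y,z:w(s,110+(x+.5)/5-.5,175+(y+.5)/5-.5,z)
print("knob",g(563,132,26))
a=np.radians(2.65);ex=np.array([np.cos(a),np.sin(a)]);ey=np.array([-ex[1],ex[0]]);O=np.array([594.3,210.1])
# expected pixels of rim inner faces / plate edges
for n,x in dict(edge=-25,rimin=-32,crown=35,crownin=42).items():
    q=proj(s,[*(O+x*ex),8]);print(n,(q-[110,175]+.5)*5-.5)
im=s["color"]; crop(im,185,175,76,10,"pics/p2.png")
```

```text
knob [592.  207.7  26. ]
edge [566.2 186.5]
rimin [566.3 200.7]
crown [565.4  65.8]
crownin [565.4  51.8]
```

View pics/p2.png

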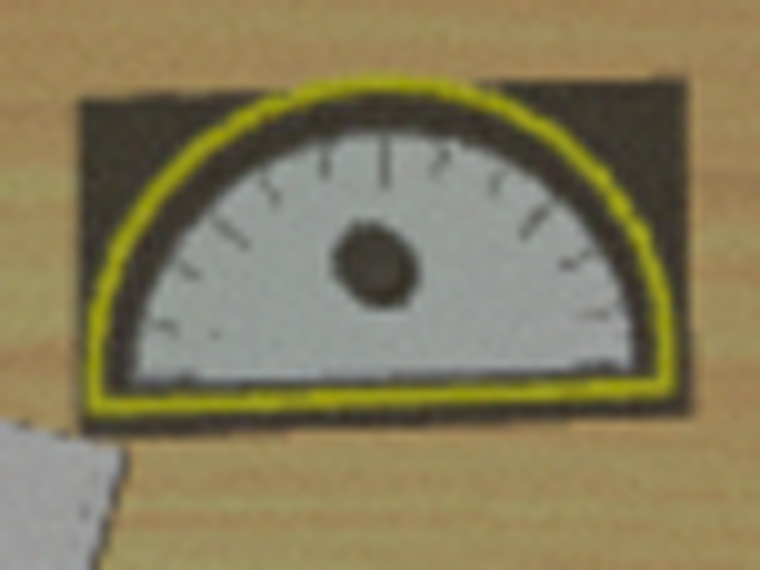

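Run:
```python
from h import *; from bench import manip as m
m.move_pose([560,200,230],Q(182.65)); m.dwell(.3)
s=m.snapshot("wrist"); cv2.imwrite("pics/w1.png",s["color"]); np.savez("pics/w1.npz",**s); print(proj(s,[592,208,26]),m.get_obs()["clock"])
```

```text
[326.27852225 236.75071142] 49.375
```

View pics/w1.png

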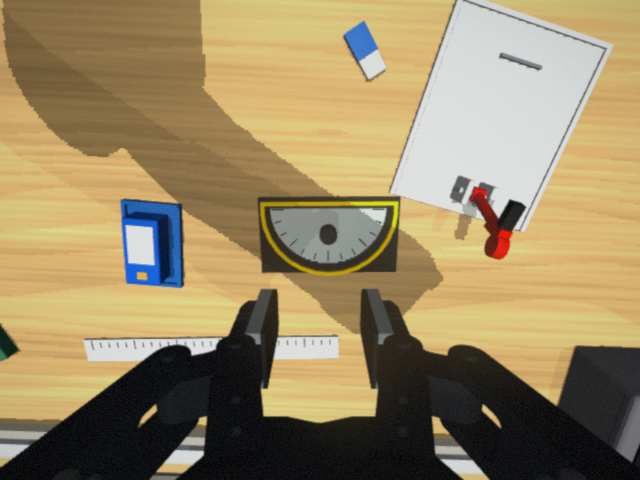

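The wrist view shows the protractor flat, with a dark gap all round: about 2 mm at the straight side and 7 mm at the crown. The latch is still open at (497,243), and the gripper touches nothing.

```bash
python3 -c "
from bench import manip as m
print(m.job_done())"
```

```text
the job is handed in; nothing more can be done
None
```

I opened the latch and left it open, then took out the protractor; it, the cartridge, the driver and the upright jar are each in their own rest, and the job was handed in at about 50 s of the 128 s, with the verdict not reported back.

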